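# Assemble a layered controller box in order

### The arm

A 6-joint arm with a two-finger parallel gripper is mounted at the origin on a cart in front of the work surface, level with it; the furniture and walls round the work are solid. World frame = base frame: x ahead of the robot, y to its left, z up, the work surface at z = 0. Lengths are in m, angles in rad, forces in N, time in s.
With the tool pointing down it reaches from about 0.375 to 0.9 m from the base axis. Payload 3.1 kg.
Tool frame: the origin (TCP) lies midway between the tips of the shut fingers; the grasp point (between the pads) lies 19 mm behind it (manip.grasp_offset is the distance from the TCP to the grasp point, in m); z points along the fingers, y is the line along which they close (so a half turn about z gives the same grasp; the last joint's range is limited). The gripper opens to 85 mm and grips with 20 to 120 N. Pads are 22 mm wide; open, the fingers measure 114 mm over their backs; the gripper's body (76 mm by 85 mm) begins 54 mm behind the grasp point. The pads swing forward as they close: fully open they stand 13 mm farther back than shut.
Start: joints at [1.05, 0.527, 1.433, -0, 1.181, -0.178], TCP at [0.209, 0.589, 0.231] pointing down, gripper open.
Joint ranges: [-3.08, 3.08], [-0.75, 2.2], [0.22, 2.44], [-1.43, 4.57], [0, 2.65], [-2.85, 2.85]. Speed limits (rad/s): [2.79, 2.79, 3.14, 3.14, 3.14, 3.14].

### API

Orientations are given as a unit quaternion [x, y, z, w].
In Python, from station import sensors, cams, order, manip gives the robot as it stands.
- The arm moves only by the tool move_arm, never from a script. Its argument "targets" is a list of rows, each an object of numbers: "dx", "dy", "dz": the shift along the world's x, y, z normalised to -1 to 1, where 1 is 25 mm; "rx", "ry", "rz": the turn, a rotation vector about the world's x, y, z normalised to -1 to 1, where 1 is 30 degrees. A call has exactly 10 rows; each row shifts and turns the commanded pose from where the row before left it; what a row does not reach is not made up. A row lasts 1/8 s, in which the tool goes at most 62.5 mm and 10.7 degrees, less where a joint would pass 70% of its speed; a pose out of reach is approached as far as the arm can. A call with a number of a shift or a turn outside -1 to 1 is refused whole. A call with a gripper value outside its range is refused whole. "claw" is the opening in per cent of the stroke, from 0 (shut) to 100 (fully open), set as the call begins (left out, the last holds). The fingers move at their own pace and stop on an object; "newtons" is the grip in N (left out, the last holds). Time passes only in rows, so rows that do not move let the fingers close, or fill a call up. It gives the time, the measured TCP pose, the force, the opening and the grip force at its end, in the units of the state.
- sensors.sense(): the state, without advancing time (a new reading comes with each control period).
- cams.snapshot(name): name is "side" or "top"; returns the picture (420x560x3 uint8, red, green, blue); there is no depth.
- cams.camera_model(name): a dict with "fx", "fy", "cx", "cy" (pixels), "distortion" ([k1, k2, p1, p2, k3] as OpenCV has them; the pictures are not rectified), "extrinsics" (4x4, takes a point from world to camera coordinates). Camera axes: x right, y down, z forward; pixel columns grow to the right and rows downward; lengths in m; the calibration is good to about 2 mm. A picture is of the moment at which its call begins. camera_model takes no time and is no camera call.
- order.sign_off(): hands the job in; it is judged then, once.
The state is a dict: "t": time; "q": joint angles; "qd": joint speeds; "tau": joint torques, N m; "tcp_pos": TCP position; "tool_rot": TCP orientation; "force": force on the tool from outside, world axes, zero at the start; "ft_torque": the same for the moment, N m; "finger_gap": opening from 0.0 (shut) to 1.0 (fully open); "gripper_force": force on a finger pad.
Only numpy, scipy, OpenCV 4.12 (cv2) and the standard library are available. Lean on these libraries where they do the work, as an engineer would, in place of code of your own. Each camera call takes 0.05 s, during which the arm holds its last target. There are 200 camera calls.

### The job

Put the controller box together on the large walnut tile: first lay the blue base plate on the middle of the tile, in line with it; stand the green-topped control module on the middle of the plate with its long side along the plate's; set the black frame on the plate round the module, edges flush with the plate; then cover it with the orange front panel, flush with the frame. Take the parts one at a time in that order, let go of each, and leave the yellow spare frame, the grey gear and the clear mixing cup where they are.

Things in the scene. Friction and masses are not known exactly. Their poses are not given: they have to be found in the camera images.
- pad: The large brown walnut tile (two smaller ones lie off to the right), 130 x 95 x 8 mm, fixed to the bench: the place to assemble on. Origin at the centre of its underside, x along its 130 mm side, z up; its top is at z = 8 mm.
- base_plate: Blue base plate, 92 x 56 x 10 mm, solid, with a white outline (54 x 29 mm) drawn on its top where the module goes; loose, about 120 g. Origin at the centre of its underside, x along its 92 mm side, z up. Grasp it across its 56 mm width.
- module: Control module, a white block with a green circuit board on top, 48 x 24 x 20 mm; loose, about 50 g. The sides are plain and upright up to 18 mm; small chips form the last 2 mm. Origin at the centre of its underside, x along its 48 mm side, z up. Grasp it across its 24 mm width.
- frame: Black wall frame, a rectangular ring open above and below, 92 x 56 mm outside, 80 x 44 mm inside, walls 6 mm thick, 26 mm tall, so it clears the module by 6 mm in height; loose, about 70 g. Origin at the centre of the opening at its underside, x along its 92 mm side, z up. Grasp it across its 56 mm width, over the outside.
- panel: Orange front panel, 92 x 56 x 10 mm, solid, with a dark display window and two round grey buttons printed flat on its top; loose, about 80 g. Origin at the centre of its underside, x along its 92 mm side, z up. Grasp it across its 56 mm width.
- spare_frame: Yellow spare wall frame, same shape and size as the black one; loose. Not needed: stays where it is. Origin at the centre of its underside, x along its 92 mm side.
- cup: Clear plastic mixing cup, 62 mm across the rim, 53 mm tall, empty, loose, standing on the left of the work; stays where it is. Origin at the centre of its underside.
- gear: Small grey gear, 46 mm across, 16 mm tall, loose, lying on the right of the work; stays where it is. Origin at the centre of its underside.
There are look-alikes about, which are no part of the job. Several things have the shape of the module; the one meant has the colours described above.

How it is judged:
By the outcome, as a careful person would: the job done as asked, in the order asked, and still so for the second after the job is handed in, with the robot touching nothing.
It also fails if it takes over 96 s, if anything falls off the work surface, if the arm or the gripper's body presses on something with over 40 N, if the wrist force passes 120 N, or if a joint passes its speed limit or range.

## Working session

There is one attempt and no reset: what is moved stays moved. The work goes in short steps, Python scripts to look and compute and a tool call to move; the robot and the scene stay as the last step left them, time stands still between calls to the robot, and variables do not carry over. Pictures are saved under pics/ and viewed, at most 14 in all, crops included, and the job is handed in when it is done.

Besides the shell and the picture viewer there is one more tool, called as a command line: name --argument value ..., lists and objects as JSON in quotes. move_arm: Moves the arm, as the interface text tells. Scaled input: -1 to 1 covers 25 mm each way for a shift and 30 degrees each way for a turn. Its arguments: {"type":"object","properties":{"targets":{"type":"array"},"claw":{"type":"number"},"newtons":{"type":"number"}},"required":["targets"]}

```bash
mkdir -p pics; ls; python3 - <<'E'
from station import sensors,cams,manip
import cv2
s=sensors.sense();print(s)
print(manip.grasp_offset)
for n in("top","side"):
    cv2.imwrite(f"pics/{n}0.png",cams.snapshot(n)[:,:,::-1]);print(cams.camera_model(n))
E
```

```text
pics
{'t': 0.0, 'q': array([ 1.05049413e+00,  5.28449448e-01,  1.43394844e+00,  2.04699683e-05,
        1.18142843e+00, -1.78497658e-01]), 'qd': array([ 0.00089558,  0.0010807 , -0.00013248, -0.00054367,  0.00067282,
       -0.00023676]), 'tau': array([-2.23217874e-03, -4.42361140e+01, -1.78023487e+01, -4.25523904e-04,
        8.43916554e-03,  9.45591808e-06]), 'tcp_pos': array([0.20908008, 0.58819754, 0.23032925]), 'tool_rot': array([ 1.70075275e-01,  9.85430441e-01, -1.04610970e-03, -3.91221797e-04]), 'force': array([-0.47166718,  0.08911325, -0.27565449]), 'ft_torque': array([-0.06158616, -0.01261103,  0.05167936]), 'gripper_force': 0.0, 'finger_gap': 1.003627332106363}
0.0187
{'fx': 471.99705100252044, 'fy': 471.99705100252044, 'cx': 279.12456430459474, 'cy': 211.6440163177314, 'distortion': array([-0.13524904,  0.        ,  0.        ,  0.        ,  0.        ]), 'extrinsics': array([[-0.00220956, -0.99999458, -0.00244134,  0.00618957],
       [-0.98317522,  0.0026183 , -0.18264619,  0.57517249],
       [ 0.18265159,  0.0019967 , -0.98317568,  1.23788936],
       [ 0.        ,  0.        ,  0.        ,  1.        ]])}
{'fx': 412.85153031871425, 'fy': 412.85153031871425, 'cx': 274.71900845624145, 'cy': 212.38080101375098, 'distortion': array([-0.01577621,  0.        ,  0.        ,  0.        ,  0.        ]), 'extrinsics': array([[ 0.99665943,  0.08093395,  0.01094004, -0.56543754],
       [ 0.0605287 , -0.64207396, -0.7642495 , -0.00611587],
       [-0.05482942,  0.76235866, -0.6448279 ,  1.2251885 ],
       [ 0.        ,  0.        ,  0.        ,  1.        ]])}
```

View pics/top0.png

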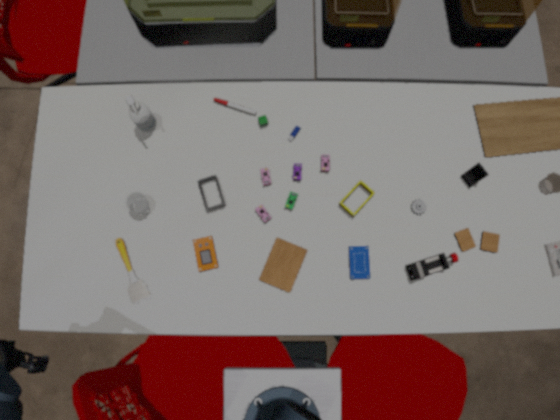

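View pics/side0.png

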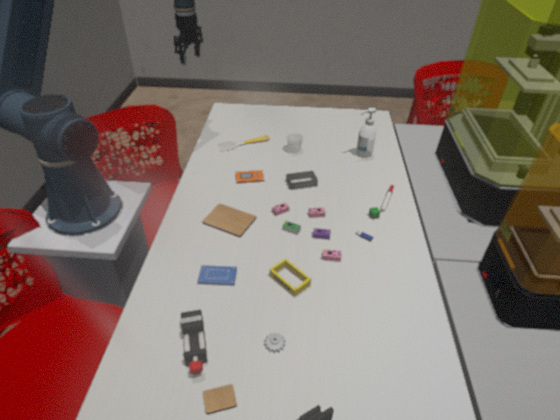

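The top view shows the tile at (283,265), blue plate (359,263), green module (291,201), black frame (212,194), orange panel (206,254), yellow frame (357,199), gear (419,207) and cup (138,206). The side view shows the same layout, with the arm clear at the upper left.

```bash
cat > h.py <<'E'
import numpy as np, cv2
from scipy.optimize import minimize
from station import cams,sensors
U=6
DIM={'pad':(.130,.095,0,.008),'base_plate':(.092,.056,0,.010),'module':(.048,.024,.016,.018),'frame':(.092,.056,0,.026),'panel':(.092,.056,0,.010)}
def proj(n,P):
    m=cams.camera_model(n);E=m['extrinsics']
    K=np.array([[m['fx'],0,m['cx']],[0,m['fy'],m['cy']],[0,0,1]])
    return cv2.projectPoints(np.asarray(P,float),cv2.Rodrigues(E[:3,:3])[0],E[:3,3],K,m['distortion'])[0][:,0]
def corners(k,x,y,a,z0):
    l,w,b,t=DIM[k];c,s=np.cos(a),np.sin(a)
    return [(x+c*i*l/2-s*j*w/2,y+s*i*l/2+c*j*w/2,z0+z) for i in(-1,1) for j in(-1,1) for z in(b,t)]
def cmask(k,im):
    h=cv2.cvtColor(im,cv2.COLOR_RGB2HSV).astype(int);H,S,V=h[...,0],h[...,1],h[...,2]
    return {'pad':(H>5)&(H<22)&(S>65)&(V>60),'base_plate':(H>98)&(H<125)&(S>110),'module':(H>45)&(H<85)&(S>80),
     'frame':V<105,'panel':(H>3)&(H<20)&(S>150)}[k]
def fit(n,img,k,g,z0,r=.085):
    """g=(x,y,yaw) guess; silhouette fit, returns x,y,yaw(deg),IoU"""
    p=proj(n,[(g[0]+i*r,g[1]+j*r,z0) for i in(-1,1) for j in(-1,1)])
    o=np.floor(p.min(0)).astype(int).clip(0);e=np.ceil(p.max(0)).astype(int)
    c=cv2.resize(img[o[1]:e[1],o[0]:e[0]],None,fx=U,fy=U,interpolation=cv2.INTER_CUBIC)
    m=cmask(k,c).astype(np.uint8)
    cs,_=cv2.findContours(m,cv2.RETR_EXTERNAL,cv2.CHAIN_APPROX_NONE)
    gp=(proj(n,[(g[0],g[1],z0+DIM[k][3])])[0]-o)*U
    A=max(map(cv2.contourArea,cs))
    cs=min([q for q in cs if cv2.contourArea(q)>.3*A],key=lambda q:np.linalg.norm(np.mean(q[:,0],0)-gp))
    M=np.zeros_like(m);cv2.drawContours(M,[cs],-1,1,-1)
    def f(v):
        q=(proj(n,corners(k,*v[:2],v[2],z0))-o+.5)*U-.5
        R=np.zeros_like(M);cv2.fillConvexPoly(R,np.round(cv2.convexHull(q.astype(np.float32))*16).astype(np.int32),1,shift=4)
        return 1-(R&M).sum()/max(1,(R|M).sum())
    best=None
    for a in ([g[2]] if len(g)>3 else np.radians(np.arange(0,180,20))):
        s=np.array([g[0],g[1],a])
        for _ in range(2):
            b=minimize(f,s,method='Nelder-Mead',options=dict(initial_simplex=[s,s+[.008,0,0],s+[0,.008,0],s+[0,0,.15]],xatol=1e-5,fatol=1e-5));s=b.x
        if best is None or b.fun<best.fun:best=b
    x,y,a=best.x
    return np.round([x*1e3,y*1e3,(np.degrees(a)+90)%180-90,1-best.fun],2)
def plane(n,uv,z):
    from scipy.optimize import fsolve
    return fsolve(lambda v:proj(n,[(v[0],v[1],z)])[0]-uv,[.55,0])
E
python3 - <<'E'
import sys;sys.path.insert(0,'.')
from h import *
I={n:cv2.imread(f'pics/{n}0.png')[:,:,::-1].copy() for n in('top','side')}
for k,uv in dict(pad=(283,265),base_plate=(359,263),module=(291,201),frame=(212,194),panel=(206,254)).items():
    g=plane('top',uv,0)
    for n in I: print(k,n,fit(n,I[n],k,g,0))
for k,uv in dict(yel=(357,199),gear=(419,207),cup=(138,206)).items(): print(k,plane('top',uv,0.01))
c=cv2.resize(I['top'][140:300,185:385],None,fx=4,fy=4,interpolation=cv2.INTER_CUBIC)
cv2.imwrite('pics/crop.png',c[:,:,::-1])
E
```

```text
pad top [435.2   -4.79 -22.72   0.94]Traceback (most recent call last):
  File "<stdin>", line 6, in <module>
  File "h.py", line 36, in fit
    b=minimize(f,s,method='Nelder-Mead',options=dict(initial_simplex=[s,s+[.008,0,0],s+[0,.008,0],s+[0,0,.15]],xatol=1e-5,fatol=1e-5));s=b.x
    res = _minimize_neldermead(fun, x0, args, callback, bounds=bounds,
                               **options)
    fsim[j] = func(sim[j])
              ~~~~^^^^^^^^
    fx = function(np.copy(x), *(wrapper_args + args))
  File "h.py", line 29, in f
    q=(proj(n,corners(k,*v[:2],v[2],z0))-o+.5)*U-.5
       ~~~~^^^^^^^^^^^^^^^^^^^^^^^^^^^^^
  File "h.py", line 7, in proj
    m=cams.camera_model(n);E=m['extrinsics']
ValueError: time passes only in moves, steps and waits
```

```bash
python3 - <<'E'
s=open('h.py').read()
s=s.replace("m=cams.camera_model(n);E=","m=CM[n];E=").replace("U=6\n","U=6\nCM={n:cams.camera_model(n) for n in('top','side')}\n")
open('h.py','w').write(s)
E
cat > m.py <<'E'
import sys;sys.path.insert(0,'.')
from h import *
I={n:cv2.imread(f'pics/{n}0.png')[:,:,::-1].copy() for n in('top','side')}
for k,uv in dict(pad=(283,265),base_plate=(359,263),module=(291,201),frame=(212,194),panel=(206,254)).items():
    g=plane('top',uv,0)
    for n in I: print(k,n,fit(n,I[n],k,g,0))
for k,uv in dict(yel=(357,199),gear=(419,207),cup=(138,206)).items(): print(k,plane('top',uv,0.01))
c=cv2.resize(I['top'][140:300,185:385],None,fx=4,fy=4,interpolation=cv2.INTER_CUBIC)
cv2.imwrite('pics/crop.png',c[:,:,::-1])
E
time python3 m.py
```

```text
pad top [435.2   -4.79 -22.72   0.94]
pad side [433.31   1.2  -22.68   0.87]
base_plate top [ 4.4147e+02 -2.1742e+02 -4.0000e-01  8.3000e-01]
base_plate side [ 480.9  -140.3   -70.54    0.  ]
module top [615.11 -27.61 -16.12   0.68]
module side [ 6.1576e+02 -2.5900e+01 -2.0520e+01  3.8000e-01]
frame top [636.08 198.28  18.39   0.96]
frame side [635.96 199.3    7.63   0.82]
panel top [467.39 213.75  17.46   0.76]
panel side [4.6641e+02 2.2064e+02 5.7100e+00 3.4000e-01]
yel [ 0.61924914 -0.21725879]
gear [ 0.59563851 -0.39597683]
cup [0.60073494 0.41010677]
real	0m2.972s
user	0m3.464s
sys	0m0.064s
```

View pics/crop.png

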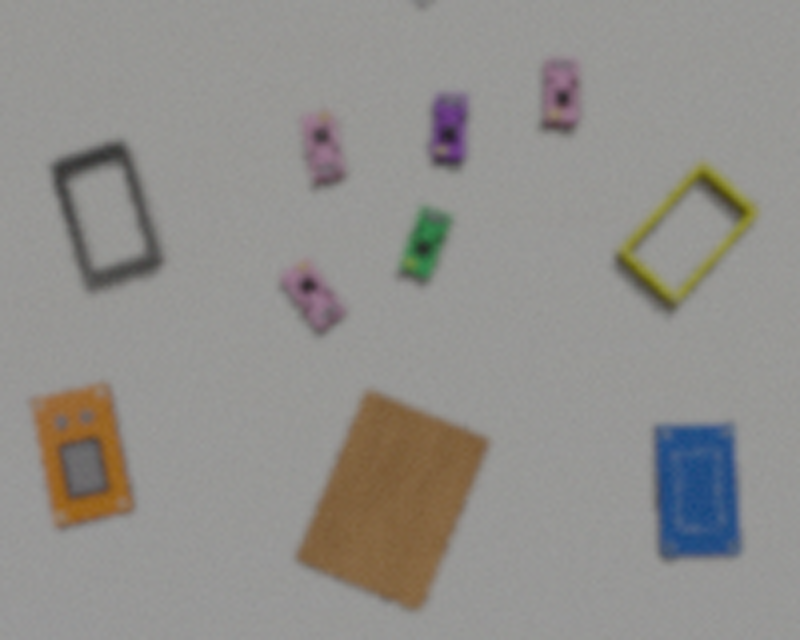

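```bash
python3 - <<'E'
s=open('h.py').read()
a=s.index("def cmask");b=s.index("def fit")
s=s[:a]+'''PX={'top':dict(pad=(283,270),base_plate=(359,277),module=(290,205),frame=(202,194),panel=(206,268),table=(240,150)),
 'side':dict(pad=(230,220),base_plate=(206,275),module=(288,229),frame=(301,187),panel=(238,177),table=(330,330))}
REF={n:{k:np.median(cv2.imread(f'pics/{n}0.png')[v-1:v+2,u-1:u+2,::-1].reshape(-1,3),0) for k,(u,v) in d.items()} for n,d in PX.items()}
def cmask(k,im,n,also=()):
    ks=['table','pad','base_plate','module','frame','panel']
    D=np.stack([np.linalg.norm(im.astype(float)-REF[n][q],axis=2) for q in ks],2).argmin(2)
    return np.isin(D,[ks.index(q) for q in (k,*also)])
'''+s[b:]
s=s.replace("z0,r=.085)","z0,r=.085,also=(),save=None)").replace("cmask(k,c)","cmask(k,c,n,also)").replace("M=np.zeros_like(m);cv2.drawContours(M,[cs],-1,1,-1)","M=np.zeros_like(m);cv2.fillConvexPoly(M,cv2.convexHull(cs),1)")
s=s.replace("    x,y,a=best.x\n","""    x,y,a=best.x
    if save is not None:
        q=(proj(n,corners(k,x,y,a,z0))-o+.5)*U-.5
        c=c[:,:,::-1].copy();cv2.drawContours(c,[cv2.convexHull(q.astype(np.int32))],-1,(0,0,255),1);cv2.drawContours(c,[cv2.convexHull(cs)],-1,(0,255,0),1);save.append(cv2.resize(c,(320,240)))
""")
open('h.py','w').write(s)
m=open('m.py').read().replace("g=plane","g=plane").replace("fit(n,I[n],k,g,0)","fit(n,I[n],k,g,0,save=S)").replace("I={","S=[];I={",1)
m=m[:m.index("c=cv2")]+"S=[cv2.resize(s,(200,200)) for s in S[:8]];cv2.imwrite('pics/fit.png',np.vstack([np.hstack(S[:4]),np.hstack(S[4:])]));print(REF)\n"
open('m.py','w').write(m)
E
python3 m.py
```

```text
pad top [433.84  -4.98 -22.75   0.99]
pad side [435.73  -1.13 -21.39   0.92]
base_plate top [ 440.33 -217.42   -1.43    0.89]
base_plate side [ 440.73 -217.77    1.82    0.99]
module top [614.36 -28.38 -21.37   0.75]
module side [615.53 -37.13 -12.2    0.7 ]
frame top [635.39 198.14  17.47   0.94]
frame side [635.82 198.75   8.31   0.85]
panel top [466.48 212.94  19.5    0.78]
panel side [462.45 222.24  10.55   0.71]
yel [ 0.61924914 -0.21725879]
gear [ 0.59563851 -0.39597683]
cup [0.60073494 0.41010677]
{'top': {'pad': array([128.,  97.,  61.]), 'base_plate': array([ 43.,  78., 128.]), 'module': array([ 56., 123.,  70.]), 'frame': array([87., 86., 86.]), 'panel': array([150.,  99.,  39.]), 'table': array([151., 151., 148.])}, 'side': {'pad': array([160., 131.,  97.]), 'base_plate': array([108., 126., 157.]), 'module': array([115., 115., 107.]), 'frame': array([96., 95., 91.]), 'panel': array([190., 117.,  61.]), 'table': array([190., 188., 184.])}}
```

View pics/fit.png

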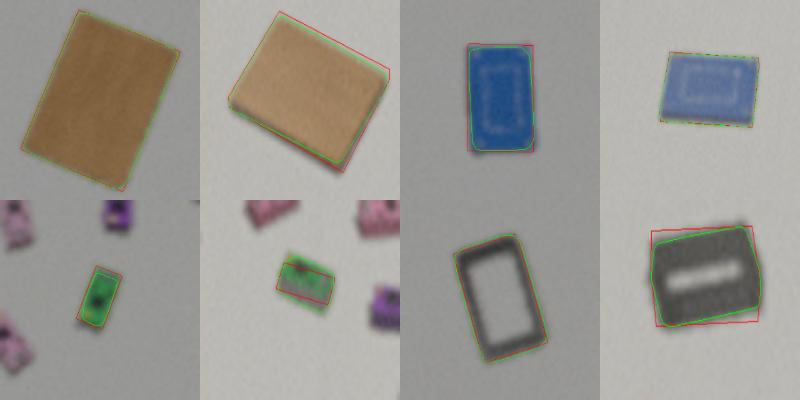

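```bash
python3 - <<'E'
s=open('h.py').read()
s=s.replace("module=(288,229)","module=(292,225)").replace("panel=(238,177),","panel=(259,181),")
a=s.index("def cmask");b=s.index("def plane")
s=s[:a]+'''def cmask(k,im,n,bg):
    f=im.astype(float);d=lambda q:np.linalg.norm(f-REF[n][q],axis=2)
    return np.min([d(q) for q in bg],0)>d(k)
def fit(n,img,k,g,z0,r=.07,bg=('table',),save=None):
    """g=(x,y[,yaw]) guess; robust outline fit, returns x,y (mm),yaw(deg),rms px"""
    p=proj(n,[(g[0]+i*r,g[1]+j*r,z0+.01) for i in(-1,1) for j in(-1,1)])
    o=np.floor(p.min(0)).astype(int).clip(0);e=np.ceil(p.max(0)).astype(int)
    c=cv2.resize(img[o[1]:e[1],o[0]:e[0]],None,fx=U,fy=U,interpolation=cv2.INTER_CUBIC)
    m=cmask(k,c,n,bg).astype(np.uint8)
    cs,_=cv2.findContours(m,cv2.RETR_EXTERNAL,cv2.CHAIN_APPROX_NONE)
    gp=(proj(n,[(g[0],g[1],z0+DIM[k][3])])[0]-o)*U
    A=max(map(cv2.contourArea,cs))
    cs=min([q for q in cs if cv2.contourArea(q)>.2*A],key=lambda q:np.linalg.norm(np.mean(q[:,0],0)-gp))
    hl=cv2.convexHull(cs)
    M=np.zeros_like(m);cv2.fillConvexPoly(M,hl,1)
    P=cv2.findContours(M,cv2.RETR_EXTERNAL,cv2.CHAIN_APPROX_NONE)[0][0][::5,0].astype(float)
    poly=lambda v:cv2.convexHull(((proj(n,corners(k,*v[:2],v[2],z0))-o+.5)*U-.5).astype(np.float32))
    def f(v):
        q=poly(v);return [cv2.pointPolygonTest(q,tuple(t),True)/U for t in P]
    best=None
    for a in ([g[2]] if len(g)>2 else np.radians(np.arange(0,180,20))):
        b=least_squares(f,[g[0],g[1],a],loss='soft_l1',f_scale=.3,diff_step=1e-3,x_scale=[.01,.01,.1])
        if best is None or b.cost<best.cost:best=b
    x,y,a=best.x
    if save is not None:
        c=c[:,:,::-1].copy();cv2.drawContours(c,[poly(best.x).astype(np.int32)],-1,(0,0,255),1);cv2.drawContours(c,[hl],-1,(0,255,0),1);save.append(cv2.resize(c,(200,200)))
    return np.round([x*1e3,y*1e3,(np.degrees(a)+90)%180-90,np.sqrt(np.mean(np.square(f(best.x))))],2)
'''+s[b:]
s=s.replace("import minimize","import least_squares")
open('h.py','w').write(s)
m=open('m.py').read().replace("S[:8]","S[2:]").replace("print(REF)","")
open('m.py','w').write(m)
E
python3 m.py
```

```text
pad top [ 4.3412e+02 -5.1100e+00 -2.2660e+01  3.4000e-01]
pad side [ 4.3514e+02 -5.7200e+00 -2.2230e+01  3.0000e-01]
base_plate top [ 4.3887e+02 -2.1729e+02  1.3500e+00  2.2000e-01]
base_plate side [ 4.4067e+02 -2.1778e+02  1.9700e+00  1.2000e-01]
module top [ 6.1259e+02 -2.8220e+01 -1.9750e+01  4.0000e-01]
module side [615.51 -36.92 -22.43   1.29]
frame top [6.3564e+02 1.9815e+02 1.7480e+01 5.1000e-01]
frame side [6.3600e+02 1.9904e+02 1.7710e+01 2.6000e-01]
panel top [4.6515e+02 2.1242e+02 1.2860e+01 3.8000e-01]
panel side [4.6523e+02 2.1290e+02 1.2310e+01 1.8000e-01]
yel [ 0.61924914 -0.21725879]
gear [ 0.59563851 -0.39597683]
cup [0.60073494 0.41010677]
```

View pics/fit.png

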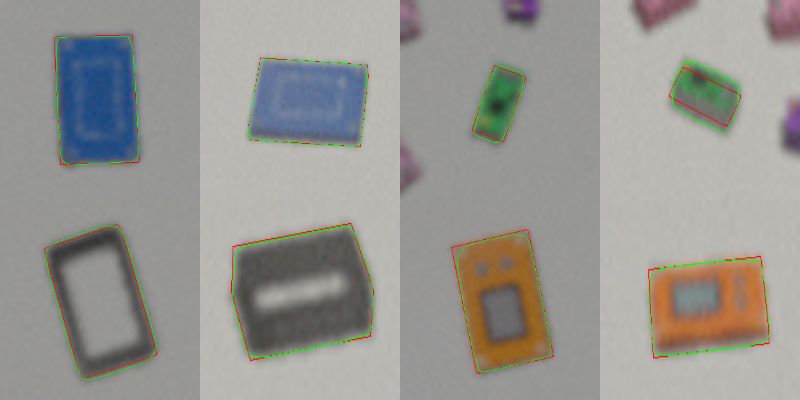

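Both cameras now agree to about 1–2 mm, with outlines well matched for the plate, frame and panel. The side-view module fit needs the full box height. I'm starting to move towards the plate at about (440, -217.5) mm, yaw 1.6°.

move_arm --targets '[{"dx":0.9,"dy":-1,"rz":0.07},{"dx":0.9,"dy":-1,"rz":0.07},{"dx":0.9,"dy":-1,"rz":0.07},{"dx":0.9,"dy":-1,"rz":0.07},{"dx":0.9,"dy":-1,"rz":0.07},{"dx":0.9,"dy":-1,"rz":0.07},{"dx":0.9,"dy":-1,"rz":0.07},{"dx":0.9,"dy":-1,"rz":0.07},{"dx":0.9,"dy":-1,"rz":0.07},{"dx":0.9,"dy":-1,"rz":0.07}]' --claw 100 --newtons 40

```text
schema error: expected keys dx, dy, dz, rx, ry, rz
```

move_arm --targets '[{"dy":-1,"dz":-0.3},{"dy":-1,"dz":-0.3},{"dy":-1,"dz":-0.3},{"dy":-1,"dz":-0.3},{"dy":-1,"dz":-0.3},{"dy":-1,"dz":-0.3},{"dy":-1,"dz":-0.3},{"dy":-1,"dz":-0.3},{"dy":-1,"dz":-0.3},{"dy":-1,"dz":-0.3}]'

```text
schema error: expected keys dx, dy, dz, rx, ry, rz
```

move_arm --targets '[{"dy":-1,"dz":-0.3},{"dy":-1,"dz":-0.3},{"dy":-1,"dz":-0.3},{"dy":-1,"dz":-0.3},{"dy":-1,"dz":-0.3},{"dy":-1,"dz":-0.3},{"dy":-1,"dz":-0.3},{"dy":-1,"dz":-0.3},{"dy":-1,"dz":-0.3},{"dy":-1,"dz":-0.3}]'

```text
schema error: expected keys dx, dy, dz, rx, ry, rz
```

All six keys are needed in every row.

move_arm --targets '[{"dx":0.9,"dy":-1,"dz":0,"rx":0,"ry":0,"rz":0.07},{"dx":0.9,"dy":-1,"dz":0,"rx":0,"ry":0,"rz":0.07},{"dx":0.9,"dy":-1,"dz":0,"rx":0,"ry":0,"rz":0.07},{"dx":0.9,"dy":-1,"dz":0,"rx":0,"ry":0,"rz":0.07},{"dx":0.9,"dy":-1,"dz":0,"rx":0,"ry":0,"rz":0.07},{"dx":0.9,"dy":-1,"dz":0,"rx":0,"ry":0,"rz":0.07},{"dx":0.9,"dy":-1,"dz":0,"rx":0,"ry":0,"rz":0.07},{"dx":0.9,"dy":-1,"dz":0,"rx":0,"ry":0,"rz":0.07},{"dx":0.9,"dy":-1,"dz":0,"rx":0,"ry":0,"rz":0.07},{"dx":0.9,"dy":-1,"dz":0,"rx":0,"ry":0,"rz":0.07}]' --claw 100 --newtons 40

```text
t: 1.35
tcp_pos: [0.4348, 0.3378, 0.2309]
tool_rot: [-0.013, 1.0, -0.0, -0.0]
force: [-0.0, 0.6, -1.0]
finger_gap: 0.998
gripper_force: 0.0
```

move_arm --targets '[{"dx":0,"dy":-1,"dz":-0.3,"rx":0,"ry":0,"rz":0},{"dx":0,"dy":-1,"dz":-0.3,"rx":0,"ry":0,"rz":0},{"dx":0,"dy":-1,"dz":-0.3,"rx":0,"ry":0,"rz":0},{"dx":0,"dy":-1,"dz":-0.3,"rx":0,"ry":0,"rz":0},{"dx":0,"dy":-1,"dz":-0.3,"rx":0,"ry":0,"rz":0},{"dx":0,"dy":-1,"dz":-0.3,"rx":0,"ry":0,"rz":0},{"dx":0,"dy":-1,"dz":-0.3,"rx":0,"ry":0,"rz":0},{"dx":0,"dy":-1,"dz":-0.3,"rx":0,"ry":0,"rz":0},{"dx":0,"dy":-1,"dz":-0.3,"rx":0,"ry":0,"rz":0},{"dx":0,"dy":-1,"dz":-0.3,"rx":0,"ry":0,"rz":0}]'

```text
t: 2.6
tcp_pos: [0.4343, 0.088, 0.1559]
tool_rot: [-0.012, 1.0, 0.0, -0.0]
force: [-0.7, -0.1, 0.9]
finger_gap: 1.0
gripper_force: 0.0
```

move_arm --targets '[{"dx":0,"dy":-1,"dz":-0.3,"rx":0,"ry":0,"rz":0},{"dx":0,"dy":-1,"dz":-0.3,"rx":0,"ry":0,"rz":0},{"dx":0,"dy":-1,"dz":-0.3,"rx":0,"ry":0,"rz":0},{"dx":0,"dy":-1,"dz":-0.3,"rx":0,"ry":0,"rz":0},{"dx":0,"dy":-1,"dz":-0.3,"rx":0,"ry":0,"rz":0},{"dx":0,"dy":-1,"dz":-0.3,"rx":0,"ry":0,"rz":0},{"dx":0,"dy":-1,"dz":-0.3,"rx":0,"ry":0,"rz":0},{"dx":0,"dy":-1,"dz":-0.3,"rx":0,"ry":0,"rz":0},{"dx":0,"dy":-1,"dz":-0.3,"rx":0,"ry":0,"rz":0},{"dx":0,"dy":-1,"dz":-0.3,"rx":0,"ry":0,"rz":0}]'

```text
t: 3.85
tcp_pos: [0.4344, -0.162, 0.0809]
tool_rot: [-0.012, 1.0, 0.0, -0.0]
force: [-0.5, 0.2, 0.9]
finger_gap: 1.0
gripper_force: 0.0
```

```bash
cat > st.py <<'E'
from station import sensors
import numpy as np
from scipy.spatial.transform import Rotation as R
s=sensors.sense();M=R.from_quat(s['tool_rot']).as_matrix();y=M[:,1]
print('t',round(s['t'],2),'tcp',np.round(s['tcp_pos']*1e3,1),'psi',round((np.degrees(np.arctan2(y[1],y[0])))%180-90,2),'zax',np.round(M[:,2],4),'F',np.round(s['force'],1),'gap',round(s['finger_gap'],3),'gf',round(s['gripper_force'],1),'q6',round(s['q'][5],2))
E
python3 st.py; python3 - <<'E'
import sys;sys.path.insert(0,'.')
from h import *
DIM['module']=(.048,.024,0,.018)
I=cv2.imread('pics/side0.png')[:,:,::-1].copy()
REF['side']['module']=np.array([105.,125,100])
print(fit('side',I,'module',(.613,-.028,np.radians(-20)),0))
E
```

```text
t 3.85 tcp [ 434.4 -162.    80.9] psi 1.41 zax [-3.e-04  2.e-04 -1.e+00] F [-0.5  0.2  0.9] gap 1.0 gf 0.0 q6 -2.19
[ 6.1554e+02 -2.7680e+01 -2.0190e+01  2.6000e-01]
```

move_arm --targets '[{"dx":0.072,"dy":-0.74,"dz":-0.3,"rx":0,"ry":0,"rz":0},{"dx":0.072,"dy":-0.74,"dz":-0.3,"rx":0,"ry":0,"rz":0},{"dx":0.072,"dy":-0.74,"dz":-0.3,"rx":0,"ry":0,"rz":0},{"dx":0,"dy":0,"dz":-0.6,"rx":0,"ry":0,"rz":0},{"dx":0,"dy":0,"dz":-0.6,"rx":0,"ry":0,"rz":0},{"dx":0,"dy":0,"dz":-0.5,"rx":0,"ry":0,"rz":0},{"dx":0,"dy":0,"dz":-0.4,"rx":0,"ry":0,"rz":0},{"dx":0,"dy":0,"dz":-0.2,"rx":0,"ry":0,"rz":0},{"dx":0,"dy":0,"dz":-0.08,"rx":0,"ry":0,"rz":0},{"dx":0,"dy":0,"dz":0,"rx":0,"ry":0,"rz":0}]'

```text
t: 5.1
tcp_pos: [0.44, -0.2167, -0.0006]
tool_rot: [-0.012, 1.0, -0.0, 0.0]
force: [0.4, 0.5, -0.1]
finger_gap: 1.001
gripper_force: 0.0
```

move_arm --targets '[{"dx":0,"dy":0,"dz":0,"rx":0,"ry":0,"rz":0},{"dx":0,"dy":0,"dz":0,"rx":0,"ry":0,"rz":0},{"dx":0,"dy":0,"dz":0,"rx":0,"ry":0,"rz":0},{"dx":0,"dy":0,"dz":0,"rx":0,"ry":0,"rz":0},{"dx":0,"dy":0,"dz":0,"rx":0,"ry":0,"rz":0},{"dx":0,"dy":0,"dz":0,"rx":0,"ry":0,"rz":0},{"dx":0,"dy":0,"dz":0,"rx":0,"ry":0,"rz":0},{"dx":0,"dy":0,"dz":0,"rx":0,"ry":0,"rz":0},{"dx":0,"dy":0,"dz":0,"rx":0,"ry":0,"rz":0},{"dx":0,"dy":0,"dz":0,"rx":0,"ry":0,"rz":0}]' --claw 55 --newtons 40

```text
t: 6.35
tcp_pos: [0.44, -0.2168, -0.0]
tool_rot: [-0.012, 1.0, -0.0, 0.0]
force: [-0.6, -0.1, 4.4]
finger_gap: 0.634
gripper_force: 42.1
```

```bash
python3 st.py
```

```text
t 6.35 tcp [ 440.  -216.8   -0. ] psi 1.42 zax [ 7.e-04 -6.e-04 -1.e+00] F [-0.6 -0.1  4.4] gap 0.634 gf 42.1 q6 -2.28
```

move_arm --targets '[{"dx":0,"dy":0,"dz":0.8,"rx":0,"ry":0,"rz":0},{"dx":0,"dy":0.2,"dz":0.8,"rx":0,"ry":0,"rz":0},{"dx":-0.025,"dy":1,"dz":0,"rx":0,"ry":0,"rz":-0.1},{"dx":-0.025,"dy":1,"dz":0,"rx":0,"ry":0,"rz":-0.1},{"dx":-0.025,"dy":1,"dz":0,"rx":0,"ry":0,"rz":-0.1},{"dx":-0.025,"dy":1,"dz":0,"rx":0,"ry":0,"rz":-0.1},{"dx":-0.025,"dy":1,"dz":0,"rx":0,"ry":0,"rz":-0.1},{"dx":-0.025,"dy":1,"dz":0,"rx":0,"ry":0,"rz":-0.1},{"dx":-0.025,"dy":1,"dz":0,"rx":0,"ry":0,"rz":-0.1},{"dx":-0.025,"dy":1,"dz":0,"rx":0,"ry":0,"rz":-0.097}]'

```text
t: 7.6
tcp_pos: [0.4348, -0.0109, 0.0393]
tool_rot: [0.196, 0.981, 0.0, 0.0]
force: [0.1, -0.3, -0.9]
finger_gap: 0.637
gripper_force: 43.1
```

move_arm --targets '[{"dx":0,"dy":0.27,"dz":-0.3,"rx":0,"ry":0,"rz":0},{"dx":0,"dy":0,"dz":-0.4,"rx":0,"ry":0,"rz":0},{"dx":0,"dy":0,"dz":-0.3,"rx":0,"ry":0,"rz":0},{"dx":0,"dy":0,"dz":-0.1,"rx":0,"ry":0,"rz":0},{"dx":0,"dy":0,"dz":0,"rx":0,"ry":0,"rz":0},{"dx":0,"dy":0,"dz":0,"rx":0,"ry":0,"rz":0},{"dx":0,"dy":0,"dz":0,"rx":0,"ry":0,"rz":0},{"dx":0,"dy":0,"dz":0,"rx":0,"ry":0,"rz":0},{"dx":0,"dy":0,"dz":0,"rx":0,"ry":0,"rz":0},{"dx":0,"dy":0,"dz":0,"rx":0,"ry":0,"rz":0}]'

```text
t: 8.85
tcp_pos: [0.4349, -0.0049, 0.0119]
tool_rot: [0.195, 0.981, -0.0, 0.0]
force: [0.8, 0.3, -1.5]
finger_gap: 0.637
gripper_force: 43.1
```

```bash
python3 st.py
```

```text
t 8.85 tcp [434.9  -4.9  11.9] psi -22.49 zax [ 1.e-04 -1.e-04 -1.e+00] F [ 0.8  0.3 -1.5] gap 0.637 gf 43.1 q6 -1.45
```

move_arm --targets '[{"dx":0,"dy":0,"dz":-0.05,"rx":0,"ry":0,"rz":0},{"dx":0,"dy":0,"dz":-0.05,"rx":0,"ry":0,"rz":0},{"dx":0,"dy":0,"dz":-0.03,"rx":0,"ry":0,"rz":0},{"dx":0,"dy":0,"dz":-0.02,"rx":0,"ry":0,"rz":0},{"dx":0,"dy":0,"dz":0,"rx":0,"ry":0,"rz":0},{"dx":0,"dy":0,"dz":0,"rx":0,"ry":0,"rz":0},{"dx":0,"dy":0,"dz":0,"rx":0,"ry":0,"rz":0},{"dx":0,"dy":0,"dz":0,"rx":0,"ry":0,"rz":0},{"dx":0,"dy":0,"dz":0,"rx":0,"ry":0,"rz":0},{"dx":0,"dy":0,"dz":0,"rx":0,"ry":0,"rz":0}]'

```text
t: 10.1
tcp_pos: [0.4349, -0.0049, 0.008]
tool_rot: [0.195, 0.981, -0.0, -0.0]
force: [0.1, -0.2, -1.3]
finger_gap: 0.635
gripper_force: 43.1
```

```bash
python3 st.py
```

```text
t 10.1 tcp [434.9  -4.9   8. ] psi -22.49 zax [-0. -0. -1.] F [ 0.1 -0.2 -1.3] gap 0.635 gf 43.1 q6 -1.45
```

move_arm --targets '[{"dx":0,"dy":0,"dz":-0.03,"rx":0,"ry":0,"rz":0},{"dx":0,"dy":0,"dz":0,"rx":0,"ry":0,"rz":0},{"dx":0,"dy":0,"dz":0,"rx":0,"ry":0,"rz":0},{"dx":0,"dy":0,"dz":0,"rx":0,"ry":0,"rz":0},{"dx":0,"dy":0,"dz":0,"rx":0,"ry":0,"rz":0},{"dx":0,"dy":0,"dz":0,"rx":0,"ry":0,"rz":0},{"dx":0,"dy":0,"dz":0,"rx":0,"ry":0,"rz":0},{"dx":0,"dy":0,"dz":0,"rx":0,"ry":0,"rz":0},{"dx":0,"dy":0,"dz":0,"rx":0,"ry":0,"rz":0},{"dx":0,"dy":0,"dz":0,"rx":0,"ry":0,"rz":0}]' --claw 80

```text
t: 11.35
tcp_pos: [0.4348, -0.0049, 0.0073]
tool_rot: [0.195, 0.981, -0.0, -0.0]
force: [0.2, 1.1, -0.3]
finger_gap: 0.796
gripper_force: 0.0
```

move_arm --targets '[{"dx":0,"dy":0,"dz":1,"rx":0,"ry":0,"rz":0},{"dx":0,"dy":0,"dz":1,"rx":0,"ry":0,"rz":0},{"dx":0.5,"dy":-1,"dz":1,"rx":0,"ry":0,"rz":0},{"dx":1,"dy":-1,"dz":0,"rx":0,"ry":0,"rz":0},{"dx":1,"dy":-1,"dz":0,"rx":0,"ry":0,"rz":0},{"dx":1,"dy":-1,"dz":0,"rx":0,"ry":0,"rz":0},{"dx":1,"dy":-1,"dz":0,"rx":0,"ry":0,"rz":0},{"dx":1,"dy":-1,"dz":0,"rx":0,"ry":0,"rz":0},{"dx":1,"dy":-1,"dz":0,"rx":0,"ry":0,"rz":0},{"dx":0.5,"dy":-1,"dz":0,"rx":0,"ry":0,"rz":0}]' --claw 75

```text
t: 12.6
tcp_pos: [0.6109, -0.2058, 0.0821]
tool_rot: [0.195, 0.981, -0.0, 0.0]
force: [-0.8, 0.7, 0.5]
finger_gap: 0.747
gripper_force: 0.0
```

```bash
python3 st.py; cat > look.py <<'E'
import sys;sys.path.insert(0,'.')
from h import *
def look(tag,jobs):
    S=[]
    for n in('top','side'):
        im=cams.snapshot(n);cv2.imwrite(f'pics/{n}{tag}.png',im[:,:,::-1])
        for k,g,z0,bg in jobs: print(k,n,fit(n,im,k,(g[0],g[1],np.radians(g[2])),z0,bg=bg,save=S))
    cv2.imwrite(f'pics/fit{tag}.png',np.hstack(S))
E
python3 - <<'E'
from look import *
look(1,[('pad',(.4346,-.0054,-22.5),0,('table',)),('base_plate',(.4346,-.0054,-22.5),.008,('pad','table'))])
E
```

```text
t 12.6 tcp [ 610.9 -205.8   82.1] psi -22.47 zax [ 6.e-04 -2.e-04 -1.e+00] F [-0.8  0.7  0.5] gap 0.747 gf 0.0 q6 -1.68
pad top [ 4.3522e+02 -3.9400e+00  6.0000e-02  6.7400e+00]
base_plate top [445.23   7.18  -8.8   13.17]
pad side [428.37 -19.91  -5.91   2.74]
base_plate side [ 4.3447e+02 -4.1900e+00 -2.2530e+01  4.1000e-01]
```

View pics/fit1.png

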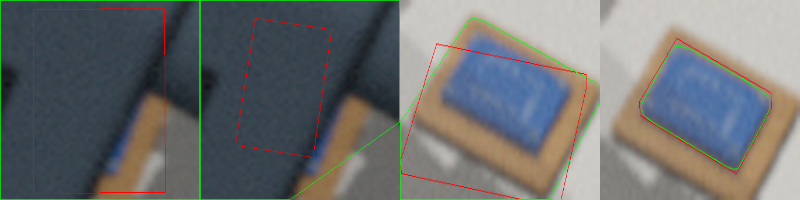

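move_arm --targets '[{"dx":0.02,"dy":1,"dz":0,"rx":0,"ry":0,"rz":0.01},{"dx":0.02,"dy":1,"dz":0,"rx":0,"ry":0,"rz":0.01},{"dx":0.02,"dy":1,"dz":0,"rx":0,"ry":0,"rz":0.01},{"dx":0.02,"dy":1,"dz":0,"rx":0,"ry":0,"rz":0.01},{"dx":0.02,"dy":1,"dz":0,"rx":0,"ry":0,"rz":0.01},{"dx":0.02,"dy":1,"dz":0,"rx":0,"ry":0,"rz":0.01},{"dx":0.02,"dy":1,"dz":0,"rx":0,"ry":0,"rz":0.02},{"dx":0,"dy":0.11,"dz":-0.6,"rx":0,"ry":0,"rz":0},{"dx":0,"dy":0,"dz":-0.8,"rx":0,"ry":0,"rz":0},{"dx":0,"dy":0,"dz":0,"rx":0,"ry":0,"rz":0}]' --claw 62

```text
t: 13.95
tcp_pos: [0.6114, -0.0264, 0.0452]
tool_rot: [0.174, 0.985, 0.0, -0.002]
force: [-0.5, 0.1, 0.6]
finger_gap: 0.618
gripper_force: 0.0
```

```bash
python3 st.py
```

```text
t 13.95 tcp [611.4 -26.4  45.2] psi -20.06 zax [-4.7e-03  8.0e-04 -1.0e+00] F [-0.5  0.1  0.6] gap 0.618 gf 0.0 q6 -1.45
```

move_arm --targets '[{"dx":0.05,"dy":-0.03,"dz":-0.5,"rx":0,"ry":0,"rz":0},{"dx":0,"dy":0,"dz":-0.5,"rx":0,"ry":0,"rz":0},{"dx":0,"dy":0,"dz":-0.3,"rx":0,"ry":0,"rz":0},{"dx":0,"dy":0,"dz":-0.2,"rx":0,"ry":0,"rz":0},{"dx":0,"dy":0,"dz":-0.1,"rx":0,"ry":0,"rz":0},{"dx":0,"dy":0,"dz":0,"rx":0,"ry":0,"rz":0},{"dx":0,"dy":0,"dz":0,"rx":0,"ry":0,"rz":0},{"dx":0,"dy":0,"dz":0,"rx":0,"ry":0,"rz":0},{"dx":0,"dy":0,"dz":0,"rx":0,"ry":0,"rz":0},{"dx":0,"dy":0,"dz":0,"rx":0,"ry":0,"rz":0}]'

```text
t: 15.2
tcp_pos: [0.6147, -0.0279, 0.0074]
tool_rot: [0.174, 0.985, 0.0, 0.0]
force: [-0.9, 0.7, 0.2]
finger_gap: 0.622
gripper_force: 0.0
```

```bash
python3 st.py
```

```text
t 15.2 tcp [614.7 -27.9   7.4] psi -20.09 zax [ 2.e-04 -0.e+00 -1.e+00] F [-0.9  0.7  0.2] gap 0.622 gf 0.0 q6 -1.45
```

move_arm --targets '[{"dx":0,"dy":0,"dz":-0.1,"rx":0,"ry":0,"rz":0},{"dx":0,"dy":0,"dz":0,"rx":0,"ry":0,"rz":0},{"dx":0,"dy":0,"dz":0,"rx":0,"ry":0,"rz":0},{"dx":0,"dy":0,"dz":0,"rx":0,"ry":0,"rz":0},{"dx":0,"dy":0,"dz":0,"rx":0,"ry":0,"rz":0},{"dx":0,"dy":0,"dz":0,"rx":0,"ry":0,"rz":0},{"dx":0,"dy":0,"dz":0,"rx":0,"ry":0,"rz":0},{"dx":0,"dy":0,"dz":0,"rx":0,"ry":0,"rz":0},{"dx":0,"dy":0,"dz":0,"rx":0,"ry":0,"rz":0},{"dx":0,"dy":0,"dz":0,"rx":0,"ry":0,"rz":0}]' --claw 10 --newtons 35

```text
t: 16.45
tcp_pos: [0.6146, -0.0279, 0.0048]
tool_rot: [0.174, 0.985, -0.0, -0.0]
force: [-0.5, -0.1, -1.5]
finger_gap: 0.273
gripper_force: 34.9
```

```bash
python3 st.py
```

```text
t 16.45 tcp [614.6 -27.9   4.8] psi -20.09 zax [-0. -0. -1.] F [-0.5 -0.1 -1.5] gap 0.273 gf 34.9 q6 -1.45
```

move_arm --targets '[{"dx":0,"dy":0,"dz":1,"rx":0,"ry":0,"rz":0},{"dx":-0.19,"dy":0.02,"dz":1,"rx":0,"ry":0,"rz":0},{"dx":-1,"dy":0.13,"dz":0,"rx":0,"ry":0,"rz":-0.012},{"dx":-1,"dy":0.13,"dz":0,"rx":0,"ry":0,"rz":-0.012},{"dx":-1,"dy":0.13,"dz":0,"rx":0,"ry":0,"rz":-0.012},{"dx":-1,"dy":0.13,"dz":0,"rx":0,"ry":0,"rz":-0.012},{"dx":-1,"dy":0.13,"dz":0,"rx":0,"ry":0,"rz":-0.012},{"dx":-1,"dy":0.13,"dz":0,"rx":0,"ry":0,"rz":-0.01},{"dx":-1,"dy":0.13,"dz":0,"rx":0,"ry":0,"rz":-0.01},{"dx":0,"dy":0,"dz":-0.3,"rx":0,"ry":0,"rz":0}]'

```text
t: 17.7
tcp_pos: [0.4331, -0.0042, 0.0475]
tool_rot: [0.195, 0.981, 0.0, -0.001]
force: [-0.5, -0.0, -0.5]
finger_gap: 0.267
gripper_force: 35.0
```

move_arm --targets '[{"dx":0,"dy":0,"dz":-0.4,"rx":0,"ry":0,"rz":0},{"dx":0,"dy":0,"dz":-0.3,"rx":0,"ry":0,"rz":0},{"dx":0,"dy":0,"dz":-0.2,"rx":0,"ry":0,"rz":0},{"dx":0,"dy":0,"dz":0,"rx":0,"ry":0,"rz":0},{"dx":0,"dy":0,"dz":0,"rx":0,"ry":0,"rz":0},{"dx":0,"dy":0,"dz":0,"rx":0,"ry":0,"rz":0},{"dx":0,"dy":0,"dz":0,"rx":0,"ry":0,"rz":0},{"dx":0,"dy":0,"dz":0,"rx":0,"ry":0,"rz":0},{"dx":0,"dy":0,"dz":0,"rx":0,"ry":0,"rz":0},{"dx":0,"dy":0,"dz":0,"rx":0,"ry":0,"rz":0}]'

```text
t: 18.95
tcp_pos: [0.4349, -0.0047, 0.0248]
tool_rot: [0.195, 0.981, -0.0, 0.0]
force: [-0.3, 0.6, -0.6]
finger_gap: 0.27
gripper_force: 35.0
```

```bash
python3 st.py;python3 -c "
from h import *
im=cams.snapshot('side');p=proj('side',[(.435,-.005,.03)])[0].astype(int);print(p)
c=im[p[1]-40:p[1]+40,p[0]-53:p[0]+53,::-1];cv2.imwrite('pics/hold.png',cv2.resize(c,None,fx=7,fy=7,interpolation=cv2.INTER_CUBIC))"
```

```text
t 18.95 tcp [434.9  -4.7  24.8] psi -22.49 zax [ 1.e-04 -0.e+00 -1.e+00] F [-0.3  0.6 -0.6] gap 0.27 gf 35.0 q6 -1.45
[228 212]
```

View pics/hold.png

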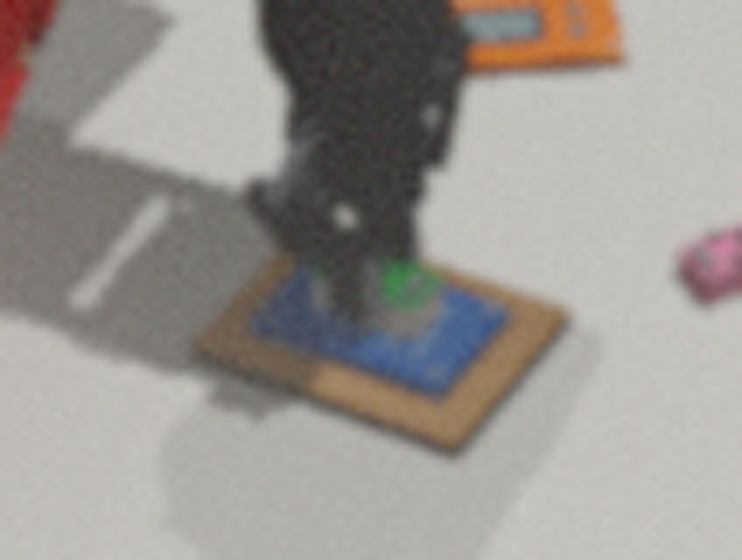

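The crop shows the green-topped module held above the blue plate, inside its outline, with its sides parallel to the plate. I'll lower it and let go.

move_arm --targets '[{"dx":0,"dy":0,"dz":-0.04,"rx":0,"ry":0,"rz":0},{"dx":0,"dy":0,"dz":-0.04,"rx":0,"ry":0,"rz":0},{"dx":0,"dy":0,"dz":-0.02,"rx":0,"ry":0,"rz":0},{"dx":0,"dy":0,"dz":0,"rx":0,"ry":0,"rz":0},{"dx":0,"dy":0,"dz":0,"rx":0,"ry":0,"rz":0},{"dx":0,"dy":0,"dz":0,"rx":0,"ry":0,"rz":0},{"dx":0,"dy":0,"dz":0,"rx":0,"ry":0,"rz":0},{"dx":0,"dy":0,"dz":0,"rx":0,"ry":0,"rz":0},{"dx":0,"dy":0,"dz":0,"rx":0,"ry":0,"rz":0},{"dx":0,"dy":0,"dz":0,"rx":0,"ry":0,"rz":0}]'

```text
t: 20.25
tcp_pos: [0.4348, -0.0047, 0.0226]
tool_rot: [0.195, 0.981, -0.0, 0.0]
force: [-0.2, 0.3, 5.8]
finger_gap: 0.271
gripper_force: 35.6
```

```bash
python3 st.py
```

```text
t 20.25 tcp [434.8  -4.7  22.6] psi -22.49 zax [ 2.e-04 -1.e-04 -1.e+00] F [-0.2  0.3  5.8] gap 0.271 gf 35.6 q6 -1.45
```

move_arm --targets '[{"dx":0,"dy":0,"dz":0,"rx":0,"ry":0,"rz":0},{"dx":0,"dy":0,"dz":0,"rx":0,"ry":0,"rz":0},{"dx":0,"dy":0,"dz":0,"rx":0,"ry":0,"rz":0},{"dx":0,"dy":0,"dz":0,"rx":0,"ry":0,"rz":0},{"dx":0,"dy":0,"dz":0,"rx":0,"ry":0,"rz":0},{"dx":0,"dy":0,"dz":0.2,"rx":0,"ry":0,"rz":0},{"dx":0,"dy":0,"dz":0.4,"rx":0,"ry":0,"rz":0},{"dx":0,"dy":0,"dz":0.8,"rx":0,"ry":0,"rz":0},{"dx":0,"dy":0,"dz":0.8,"rx":0,"ry":0,"rz":0},{"dx":0,"dy":0,"dz":0.8,"rx":0,"ry":0,"rz":0}]' --claw 60

```text
t: 21.5
tcp_pos: [0.4348, -0.0046, 0.0986]
tool_rot: [0.195, 0.981, -0.0, 0.0]
force: [0.4, 1.4, -0.0]
finger_gap: 0.6
gripper_force: 0.0
```

move_arm --targets '[{"dx":1,"dy":1,"dz":0,"rx":0,"ry":0,"rz":0.17},{"dx":1,"dy":1,"dz":0,"rx":0,"ry":0,"rz":0.17},{"dx":1,"dy":1,"dz":0,"rx":0,"ry":0,"rz":0.17},{"dx":1,"dy":1,"dz":0,"rx":0,"ry":0,"rz":0.17},{"dx":1,"dy":1,"dz":0,"rx":0,"ry":0,"rz":0.17},{"dx":1,"dy":1,"dz":0,"rx":0,"ry":0,"rz":0.17},{"dx":1,"dy":1,"dz":0,"rx":0,"ry":0,"rz":0.17},{"dx":1,"dy":1,"dz":0,"rx":0,"ry":0,"rz":0.147},{"dx":0.04,"dy":0.13,"dz":0,"rx":0,"ry":0,"rz":0},{"dx":0,"dy":0,"dz":0,"rx":0,"ry":0,"rz":0}]' --claw 100

```text
t: 22.75
tcp_pos: [0.6347, 0.1984, 0.0974]
tool_rot: [-0.153, 0.988, -0.0, -0.001]
force: [0.4, 1.1, -0.2]
finger_gap: 0.997
gripper_force: 0.0
```

```bash
python3 st.py;  python3 - <<'E'
from look import *
look(2,[('pad',(.4346,-.0054,-22.5),0,('table',)),('base_plate',(.4346,-.0054,-22.5),.008,('pad','table'))])
DIM['module']=(.048,.024,.016,.018)
im=cv2.imread('pics/top2.png')[:,:,::-1].copy()
S=[];print(fit('top',im,'module',(.4346,-.0054,np.radians(-22.5)),.018,r=.04,bg=('base_plate','pad','table'),save=S))
F=cv2.imread('pics/fit2.png');cv2.imwrite('pics/fit2.png',np.hstack([F[:,:400]]+S))
E
```

```text
t 22.75 tcp [634.7 198.4  97.4] psi 17.62 zax [-1.6e-03 -5.0e-04 -1.0e+00] F [ 0.4  1.1 -0.2] gap 0.997 gf 0.0 q6 -1.74
pad top [433.85  -4.02 -22.66   0.64]
base_plate top [ 4.347e+02 -6.460e+00 -2.228e+01  2.200e-01]
pad side [ 4.3519e+02 -4.5000e+00 -2.1930e+01  4.0000e-01]
base_plate side [434.43  -4.32 -22.04   0.48]
[ 4.3482e+02 -6.3200e+00 -2.1810e+01  2.0000e-01]
```

View pics/fit2.png

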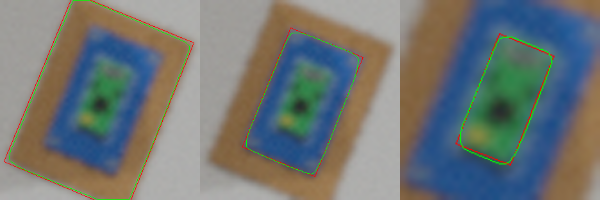

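move_arm --targets '[{"dx":0.01,"dy":0.01,"dz":-0.8,"rx":0,"ry":0,"rz":0},{"dx":0,"dy":0,"dz":-0.8,"rx":0,"ry":0,"rz":0},{"dx":0,"dy":0,"dz":-0.8,"rx":0,"ry":0,"rz":0},{"dx":0,"dy":0,"dz":-0.6,"rx":0,"ry":0,"rz":0},{"dx":0,"dy":0,"dz":-0.4,"rx":0,"ry":0,"rz":0},{"dx":0,"dy":0,"dz":-0.2,"rx":0,"ry":0,"rz":0},{"dx":0,"dy":0,"dz":-0.13,"rx":0,"ry":0,"rz":0},{"dx":0,"dy":0,"dz":0,"rx":0,"ry":0,"rz":0},{"dx":0,"dy":0,"dz":0,"rx":0,"ry":0,"rz":0},{"dx":0,"dy":0,"dz":0,"rx":0,"ry":0,"rz":0}]'

```text
t: 24.1
tcp_pos: [0.6364, 0.1989, 0.0046]
tool_rot: [-0.153, 0.988, -0.0, 0.0]
force: [-0.2, -0.3, 0.5]
finger_gap: 1.001
gripper_force: 0.0
```

move_arm --targets '[{"dx":0,"dy":0,"dz":0,"rx":0,"ry":0,"rz":0},{"dx":0,"dy":0,"dz":0,"rx":0,"ry":0,"rz":0},{"dx":0,"dy":0,"dz":0,"rx":0,"ry":0,"rz":0},{"dx":0,"dy":0,"dz":0,"rx":0,"ry":0,"rz":0},{"dx":0,"dy":0,"dz":0,"rx":0,"ry":0,"rz":0},{"dx":0,"dy":0,"dz":0,"rx":0,"ry":0,"rz":0},{"dx":0,"dy":0,"dz":0,"rx":0,"ry":0,"rz":0},{"dx":0,"dy":0,"dz":0,"rx":0,"ry":0,"rz":0},{"dx":0,"dy":0,"dz":0,"rx":0,"ry":0,"rz":0},{"dx":0,"dy":0,"dz":0,"rx":0,"ry":0,"rz":0}]' --claw 50 --newtons 35

```text
t: 25.35
tcp_pos: [0.6364, 0.1989, 0.0044]
tool_rot: [-0.153, 0.988, 0.0, 0.0]
force: [1.1, -0.1, 4.8]
finger_gap: 0.647
gripper_force: 38.9
```

```bash
python3 st.py
```

```text
t 25.35 tcp [636.4 198.9   4.4] psi 17.61 zax [ 7.e-04  1.e-04 -1.e+00] F [ 1.1 -0.1  4.8] gap 0.647 gf 38.9 q6 -1.74
```

move_arm --targets '[{"dx":0,"dy":0,"dz":1,"rx":0,"ry":0,"rz":0},{"dx":0,"dy":0,"dz":1,"rx":0,"ry":0,"rz":0},{"dx":-1,"dy":-1,"dz":0.2,"rx":0,"ry":0,"rz":-0.167},{"dx":-1,"dy":-1,"dz":0,"rx":0,"ry":0,"rz":-0.167},{"dx":-1,"dy":-1,"dz":0,"rx":0,"ry":0,"rz":-0.167},{"dx":-1,"dy":-1,"dz":0,"rx":0,"ry":0,"rz":-0.167},{"dx":-1,"dy":-1,"dz":0,"rx":0,"ry":0,"rz":-0.167},{"dx":-1,"dy":-1,"dz":0,"rx":0,"ry":0,"rz":-0.167},{"dx":-1,"dy":-1,"dz":0,"rx":0,"ry":0,"rz":-0.167},{"dx":-1,"dy":-1,"dz":0,"rx":0,"ry":0,"rz":-0.167}]'

```text
t: 26.6
tcp_pos: [0.4348, -0.0017, 0.0586]
tool_rot: [0.196, 0.981, 0.0, -0.001]
force: [0.7, -0.1, -0.2]
finger_gap: 0.648
gripper_force: 38.4
```

move_arm --targets '[{"dx":-0.04,"dy":-0.16,"dz":0,"rx":0,"ry":0,"rz":0},{"dx":0,"dy":0,"dz":0,"rx":0,"ry":0,"rz":0},{"dx":0,"dy":0,"dz":-0.4,"rx":0,"ry":0,"rz":0},{"dx":0,"dy":0,"dz":-0.4,"rx":0,"ry":0,"rz":0},{"dx":0,"dy":0,"dz":-0.3,"rx":0,"ry":0,"rz":0},{"dx":0,"dy":0,"dz":-0.1,"rx":0,"ry":0,"rz":0},{"dx":0,"dy":0,"dz":-0.1,"rx":0,"ry":0,"rz":0},{"dx":0,"dy":0,"dz":0,"rx":0,"ry":0,"rz":0},{"dx":0,"dy":0,"dz":0,"rx":0,"ry":0,"rz":0},{"dx":0,"dy":0,"dz":0,"rx":0,"ry":0,"rz":0}]'

```text
t: 27.85
tcp_pos: [0.4352, -0.0052, 0.0268]
tool_rot: [0.195, 0.981, -0.0, 0.0]
force: [-0.4, -0.5, -0.6]
finger_gap: 0.645
gripper_force: 38.4
```

```bash
python3 st.py
```

```text
t 27.85 tcp [435.2  -5.2  26.8] psi -22.47 zax [ 5.e-04 -1.e-04 -1.e+00] F [-0.4 -0.5 -0.6] gap 0.645 gf 38.4 q6 -1.45
```

move_arm --targets '[{"dx":0,"dy":0,"dz":-0.05,"rx":0,"ry":0,"rz":0},{"dx":0,"dy":0,"dz":-0.05,"rx":0,"ry":0,"rz":0},{"dx":0,"dy":0,"dz":-0.04,"rx":0,"ry":0,"rz":0},{"dx":0,"dy":0,"dz":-0.02,"rx":0,"ry":0,"rz":0},{"dx":0,"dy":0,"dz":-0.02,"rx":0,"ry":0,"rz":0},{"dx":0,"dy":0,"dz":0,"rx":0,"ry":0,"rz":0},{"dx":0,"dy":0,"dz":0,"rx":0,"ry":0,"rz":0},{"dx":0,"dy":0,"dz":0,"rx":0,"ry":0,"rz":0},{"dx":0,"dy":0,"dz":0,"rx":0,"ry":0,"rz":0},{"dx":0,"dy":0,"dz":0,"rx":0,"ry":0,"rz":0}]'

```text
t: 29.1
tcp_pos: [0.4351, -0.0052, 0.0223]
tool_rot: [0.195, 0.981, -0.0, 0.0]
force: [-0.0, -0.1, 5.4]
finger_gap: 0.644
gripper_force: 39.0
```

```bash
python3 st.py;python3 -c "
from h import *
im=cams.snapshot('side');p=(228,212)
c=im[p[1]-40:p[1]+40,p[0]-53:p[0]+53,::-1];cv2.imwrite('pics/hold2.png',cv2.resize(c,None,fx=7,fy=7,interpolation=cv2.INTER_CUBIC))"
```

```text
t 29.1 tcp [435.1  -5.2  22.3] psi -22.46 zax [ 2.e-04 -1.e-04 -1.e+00] F [-0.  -0.1  5.4] gap 0.644 gf 39.0 q6 -1.45
```

View pics/hold2.png

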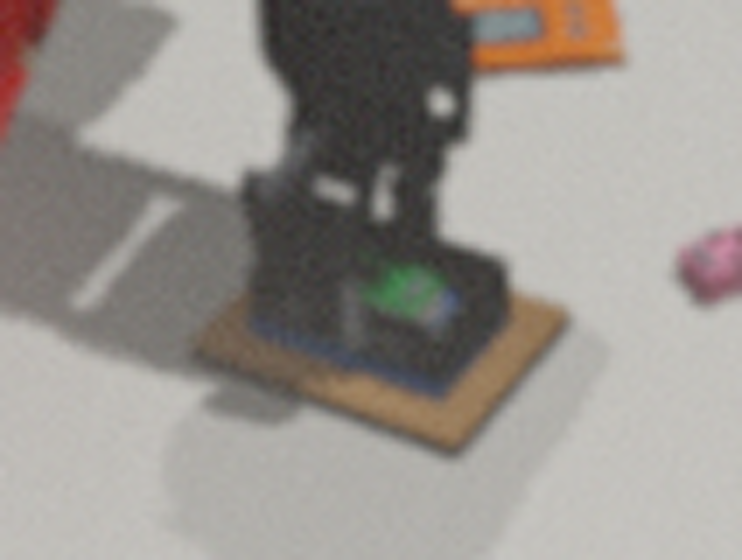

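The frame sits flush around the module with an even blue rim below, so I'll release it.

move_arm --targets '[{"dx":0,"dy":0,"dz":0,"rx":0,"ry":0,"rz":0},{"dx":0,"dy":0,"dz":0,"rx":0,"ry":0,"rz":0},{"dx":0,"dy":0,"dz":0,"rx":0,"ry":0,"rz":0},{"dx":0,"dy":0,"dz":0,"rx":0,"ry":0,"rz":0},{"dx":0,"dy":0,"dz":0,"rx":0,"ry":0,"rz":0},{"dx":0,"dy":0,"dz":0.3,"rx":0,"ry":0,"rz":0},{"dx":0,"dy":0,"dz":0.6,"rx":0,"ry":0,"rz":0},{"dx":0,"dy":0,"dz":0.8,"rx":0,"ry":0,"rz":0},{"dx":0,"dy":0,"dz":0.8,"rx":0,"ry":0,"rz":0},{"dx":0,"dy":0,"dz":0.5,"rx":0,"ry":0,"rz":0}]' --claw 90

```text
t: 30.4
tcp_pos: [0.4353, -0.0052, 0.0983]
tool_rot: [0.195, 0.981, -0.0, 0.001]
force: [0.3, 0.9, -0.5]
finger_gap: 0.897
gripper_force: 0.0
```

move_arm --targets '[{"dx":0.13,"dy":0.94,"dz":0,"rx":0,"ry":0,"rz":0.13},{"dx":0.13,"dy":0.94,"dz":0,"rx":0,"ry":0,"rz":0.13},{"dx":0.13,"dy":0.94,"dz":0,"rx":0,"ry":0,"rz":0.13},{"dx":0.13,"dy":0.94,"dz":0,"rx":0,"ry":0,"rz":0.13},{"dx":0.13,"dy":0.94,"dz":0,"rx":0,"ry":0,"rz":0.13},{"dx":0.13,"dy":0.94,"dz":0,"rx":0,"ry":0,"rz":0.13},{"dx":0.13,"dy":0.94,"dz":0,"rx":0,"ry":0,"rz":0.13},{"dx":0.13,"dy":0.94,"dz":0,"rx":0,"ry":0,"rz":0.13},{"dx":0.17,"dy":0.94,"dz":0,"rx":0,"ry":0,"rz":0.126},{"dx":0,"dy":0.28,"dz":0,"rx":0,"ry":0,"rz":0}]' --claw 100

```text
t: 31.65
tcp_pos: [0.4655, 0.2143, 0.0972]
tool_rot: [-0.109, 0.994, 0.0, 0.0]
force: [0.7, 0.0, -0.3]
finger_gap: 1.0
gripper_force: 0.0
```

```bash
python3 st.py;  python3 - <<'E'
from look import *
DIM['stack']=(.092,.056,0,.036)
for n in REF: REF[n]['stack']=REF[n]['frame']
look(3,[('pad',(.4346,-.0054,-22.5),0,('table',)),('frame',(.4346,-.0054,-22.5),.018,('pad','table','base_plate'))])
E
```

```text
t 31.65 tcp [465.5 214.3  97.2] psi 12.57 zax [ 5.e-04  1.e-04 -1.e+00] F [ 0.7  0.  -0.3] gap 1.0 gf 0.0 q6 -1.58
pad top [433.33  -4.55 -22.74   0.56]
frame top [432.99  -6.2  -22.59   0.93]
pad side [433.95  -3.45 -22.15   2.07]
frame side [436.98 -15.85 -22.11   0.9 ]
```

View pics/fit3.png

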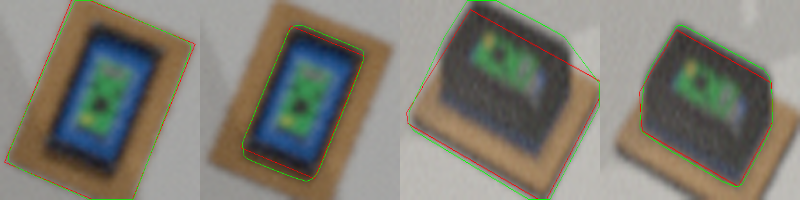

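```bash
python3 - <<'E'
from look import *
DIM['stack']=(.092,.056,0,.036)
DIM['stack2']=(.092,.056,0,.010)
im={n:cv2.imread(f'pics/{n}3.png')[:,:,::-1].copy() for n in('top','side')}
for n in im:
    REF[n]['stack']=REF[n]['frame']
    print(n,fit(n,im[n],'stack',(.4346,-.0054,np.radians(-22.5)),.008,r=.06,bg=('pad','table')))
C=[]
for n,P in im.items():
    p=proj(n,[(.435,-.005,.03)])[0].astype(int)
    c=cv2.resize(P[p[1]-30:p[1]+30,p[0]-25:p[0]+25,::-1],None,fx=8,fy=8,interpolation=cv2.INTER_CUBIC)
    def box(x,y,a,z,col,l=.092,w=.056):
        cs=[(x+np.cos(a)*i*l/2-np.sin(a)*j*w/2,y+np.sin(a)*i*l/2+np.cos(a)*j*w/2,z) for i,j in((-1,-1),(1,-1),(1,1),(-1,1))]
        q=(proj(n,cs)-(p-[25,30])+.5)*8-.5;cv2.polylines(c,[q.round().astype(np.int32)],True,col,1)
    x,y=(.4347,-.0064) if n=='top' else (.4344,-.0043)
    for z,col in((.018,(255,255,0)),(.044,(0,0,255))): box(x,y,np.radians(-22.4),z,col)
    C.append(c)
cv2.imwrite('pics/ov3.png',np.hstack(C))
E
```

```text
top [433.17  -6.28 -22.59   0.9 ]
side [ 4.3577e+02 -8.0000e+00 -2.2350e+01  3.2000e-01]
```

View pics/ov3.png

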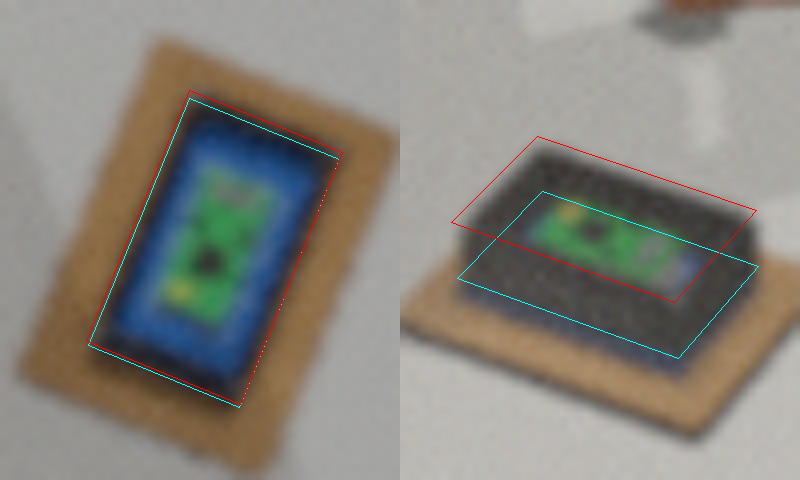

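```bash
python3 - <<'E'
from look import *
DIM['stack']=(.092,.056,0,.036)
g=(.4346,-.0054,np.radians(-22.5))
L=lambda n,i:cv2.imread(f'pics/{n}{i}.png')[:,:,::-1].copy()
for n in('top','side'):
    im=L(n,3);p=proj(n,corners('frame',*g,.018)).astype(int);o,e=p.min(0),p.max(0)
    V=im[o[1]:e[1],o[0]:e[0]].reshape(-1,3);d=V[V.sum(1)<np.percentile(V.sum(1),8)].mean(0)
    im1=L(n,1 if n=='side' else 2)
    w=[im[tuple(proj(n,[(.4346+np.cos(g[2])*s*.055,-.0054+np.sin(g[2])*s*.055,.008)])[0].round().astype(int)[::-1])] for s in(-1,1)]
    print(n,'dark',d.round(),'wood',w,REF[n]['frame'])
    for f in(1,.9,):
        REF[n]['stack']=REF[n]['frame']=d*f
        REF[n]['pad2']=np.mean(w,0)
        print(' stack',fit(n,im,'stack',g,.008,r=.045,bg=('pad2','pad','table')))
        print(' frame',fit(n,im,'frame',g,.018,r=.045,bg=('pad2','pad','table','base_plate')))
    q=L(n,1 if n=='side' else 2)
    REF[n]['base_plate']=np.array([60.,85,130]) if n=='side' else REF[n]['base_plate']
    print(' plate',fit(n,q,'base_plate',g,.008,r=.045,bg=('pad2','pad','table')))
    print(' pad0',fit(n,L(n,0),'pad',g,0,r=.08))
E
```

```text
top dark [40. 42. 52.] wood [array([124,  96,  62], dtype=uint8), array([128,  99,  67], dtype=uint8)] [87. 86. 86.]
 stack [433.92  -6.59 -21.47   0.76]
 frame [433.83  -6.54 -21.52   0.77]
 stack [433.87  -6.68 -21.47   0.76]
 frame [433.73  -6.63 -21.37   0.76]
 plate [434.92  -6.4  -22.16   0.49]
 pad0 [ 4.339e+02 -5.020e+00 -2.269e+01  2.000e-01]
side dark [62. 60. 58.] wood [array([76, 72, 70], dtype=uint8), array([158, 129,  92], dtype=uint8)] [96. 95. 91.]
 stack [433.78  -5.27 -31.17   1.98]
 frame [437.43 -11.78 -21.47   0.95]
 stack [433.74  -4.8  -32.45   2.08]
 frame [437.16 -11.19 -21.82   0.97]
 plate [433.76  -3.68 -22.97   0.97]
 pad0 [ 4.351e+02 -5.640e+00 -2.228e+01  1.900e-01]
```

Frame and plate agree to within about 1 mm, so I'm going on to the panel.

move_arm --targets '[{"dx":0,"dy":0,"dz":-0.8,"rx":0,"ry":0,"rz":0},{"dx":0,"dy":0,"dz":-0.8,"rx":0,"ry":0,"rz":0},{"dx":0,"dy":0,"dz":-0.8,"rx":0,"ry":0,"rz":0},{"dx":0,"dy":0,"dz":-0.6,"rx":0,"ry":0,"rz":0},{"dx":0,"dy":0,"dz":-0.5,"rx":0,"ry":0,"rz":0},{"dx":0,"dy":0,"dz":-0.25,"rx":0,"ry":0,"rz":0},{"dx":0,"dy":0,"dz":-0.13,"rx":0,"ry":0,"rz":0},{"dx":0,"dy":0,"dz":0,"rx":0,"ry":0,"rz":0},{"dx":0,"dy":0,"dz":0,"rx":0,"ry":0,"rz":0},{"dx":0,"dy":0,"dz":0,"rx":0,"ry":0,"rz":0}]'

```text
t: 33.0
tcp_pos: [0.4656, 0.2135, 0.0004]
tool_rot: [-0.109, 0.994, 0.0, 0.0]
force: [0.6, -0.6, 0.3]
finger_gap: 1.0
gripper_force: 0.0
```

move_arm --targets '[{"dx":0,"dy":0,"dz":0,"rx":0,"ry":0,"rz":0},{"dx":0,"dy":0,"dz":0,"rx":0,"ry":0,"rz":0},{"dx":0,"dy":0,"dz":0,"rx":0,"ry":0,"rz":0},{"dx":0,"dy":0,"dz":0,"rx":0,"ry":0,"rz":0},{"dx":0,"dy":0,"dz":0,"rx":0,"ry":0,"rz":0},{"dx":0,"dy":0,"dz":0,"rx":0,"ry":0,"rz":0},{"dx":0,"dy":0,"dz":0,"rx":0,"ry":0,"rz":0},{"dx":0,"dy":0,"dz":0,"rx":0,"ry":0,"rz":0},{"dx":0,"dy":0,"dz":0,"rx":0,"ry":0,"rz":0},{"dx":0,"dy":0,"dz":0,"rx":0,"ry":0,"rz":0}]' --claw 50 --newtons 35

```text
t: 34.25
tcp_pos: [0.4654, 0.2134, 0.0005]
tool_rot: [-0.109, 0.994, 0.0, 0.0]
force: [-0.1, -0.1, 5.9]
finger_gap: 0.639
gripper_force: 36.9
```

```bash
python3 st.py
```

```text
t 34.25 tcp [465.4 213.4   0.5] psi 12.52 zax [ 5.e-04  1.e-04 -1.e+00] F [-0.1 -0.1  5.9] gap 0.639 gf 36.9 q6 -1.58
```

move_arm --targets '[{"dx":0,"dy":0,"dz":1,"rx":0,"ry":0,"rz":0},{"dx":0,"dy":0,"dz":1,"rx":0,"ry":0,"rz":0},{"dx":-0.15,"dy":-1,"dz":0.8,"rx":0,"ry":0,"rz":-0.146},{"dx":-0.15,"dy":-1,"dz":0,"rx":0,"ry":0,"rz":-0.146},{"dx":-0.15,"dy":-1,"dz":0,"rx":0,"ry":0,"rz":-0.146},{"dx":-0.15,"dy":-1,"dz":0,"rx":0,"ry":0,"rz":-0.146},{"dx":-0.15,"dy":-1,"dz":0,"rx":0,"ry":0,"rz":-0.146},{"dx":-0.15,"dy":-1,"dz":0,"rx":0,"ry":0,"rz":-0.146},{"dx":-0.15,"dy":-1,"dz":0,"rx":0,"ry":0,"rz":-0.146},{"dx":-0.15,"dy":-1,"dz":0,"rx":0,"ry":0,"rz":-0.144}]'

```text
t: 35.5
tcp_pos: [0.4351, 0.0125, 0.0698]
tool_rot: [0.196, 0.981, -0.0, -0.0]
force: [0.7, 0.1, -0.6]
finger_gap: 0.639
gripper_force: 38.0
```

move_arm --targets '[{"dx":-0.02,"dy":-0.74,"dz":0,"rx":0,"ry":0,"rz":0},{"dx":0,"dy":0,"dz":0,"rx":0,"ry":0,"rz":0},{"dx":0,"dy":0,"dz":-0.3,"rx":0,"ry":0,"rz":0},{"dx":0,"dy":0,"dz":-0.3,"rx":0,"ry":0,"rz":0},{"dx":0,"dy":0,"dz":-0.2,"rx":0,"ry":0,"rz":0},{"dx":0,"dy":0,"dz":-0.1,"rx":0,"ry":0,"rz":0},{"dx":0,"dy":0,"dz":0,"rx":0,"ry":0,"rz":0},{"dx":0,"dy":0,"dz":0,"rx":0,"ry":0,"rz":0},{"dx":0,"dy":0,"dz":0,"rx":0,"ry":0,"rz":0},{"dx":0,"dy":0,"dz":0,"rx":0,"ry":0,"rz":0}]'

```text
t: 36.75
tcp_pos: [0.435, -0.0052, 0.0477]
tool_rot: [0.195, 0.981, -0.0, 0.0]
force: [-0.2, 0.2, -1.4]
finger_gap: 0.641
gripper_force: 38.0
```

```bash
python3 st.py
```

```text
t 36.75 tcp [435.   -5.2  47.7] psi -22.47 zax [ 4.e-04 -1.e-04 -1.e+00] F [-0.2  0.2 -1.4] gap 0.641 gf 38.0 q6 -1.45
```

Lower the last 3.2 mm.

move_arm --targets '[{"dx":0,"dy":0,"dz":-0.05,"rx":0,"ry":0,"rz":0},{"dx":0,"dy":0,"dz":-0.04,"rx":0,"ry":0,"rz":0},{"dx":0,"dy":0,"dz":-0.02,"rx":0,"ry":0,"rz":0},{"dx":0,"dy":0,"dz":-0.02,"rx":0,"ry":0,"rz":0},{"dx":0,"dy":0,"dz":0,"rx":0,"ry":0,"rz":0},{"dx":0,"dy":0,"dz":0,"rx":0,"ry":0,"rz":0},{"dx":0,"dy":0,"dz":0,"rx":0,"ry":0,"rz":0},{"dx":0,"dy":0,"dz":0,"rx":0,"ry":0,"rz":0},{"dx":0,"dy":0,"dz":0,"rx":0,"ry":0,"rz":0},{"dx":0,"dy":0,"dz":0,"rx":0,"ry":0,"rz":0}]'

```text
t: 38.0
tcp_pos: [0.4348, -0.0052, 0.0445]
tool_rot: [0.195, 0.981, -0.0, 0.0]
force: [-0.5, 0.6, 4.5]
finger_gap: 0.635
gripper_force: 38.6
```

```bash
python3 st.py
```

```text
t 38.0 tcp [434.8  -5.2  44.5] psi -22.46 zax [ 0. -0. -1.] F [-0.5  0.6  4.5] gap 0.635 gf 38.6 q6 -1.45
```

Contact at 4.5 N. I'll open, lift and swing to the left for the check.

move_arm --targets '[{"dx":0,"dy":0,"dz":0,"rx":0,"ry":0,"rz":0},{"dx":0,"dy":0,"dz":0,"rx":0,"ry":0,"rz":0},{"dx":0,"dy":0,"dz":0,"rx":0,"ry":0,"rz":0},{"dx":0,"dy":0,"dz":0,"rx":0,"ry":0,"rz":0},{"dx":0,"dy":0,"dz":0,"rx":0,"ry":0,"rz":0},{"dx":0,"dy":0,"dz":0.3,"rx":0,"ry":0,"rz":0},{"dx":0,"dy":0,"dz":0.6,"rx":0,"ry":0,"rz":0},{"dx":0,"dy":0,"dz":0.8,"rx":0,"ry":0,"rz":0},{"dx":0,"dy":0,"dz":0.8,"rx":0,"ry":0,"rz":0},{"dx":0,"dy":0,"dz":0.5,"rx":0,"ry":0,"rz":0}]' --claw 90

```text
t: 39.25
tcp_pos: [0.4351, -0.0052, 0.1205]
tool_rot: [0.195, 0.981, -0.0, 0.001]
force: [0.4, 0.2, -0.5]
finger_gap: 0.895
gripper_force: 0.0
```

move_arm --targets '[{"dx":0.1,"dy":1,"dz":0,"rx":0,"ry":0,"rz":0},{"dx":0.1,"dy":1,"dz":0,"rx":0,"ry":0,"rz":0},{"dx":0.1,"dy":1,"dz":0,"rx":0,"ry":0,"rz":0},{"dx":0.1,"dy":1,"dz":0,"rx":0,"ry":0,"rz":0},{"dx":0.1,"dy":1,"dz":0,"rx":0,"ry":0,"rz":0},{"dx":0.1,"dy":1,"dz":0,"rx":0,"ry":0,"rz":0},{"dx":0.1,"dy":1,"dz":0,"rx":0,"ry":0,"rz":0},{"dx":0.1,"dy":1,"dz":0,"rx":0,"ry":0,"rz":0},{"dx":0.1,"dy":1,"dz":0,"rx":0,"ry":0,"rz":0},{"dx":0,"dy":0.5,"dz":0,"rx":0,"ry":0,"rz":0}]'

```text
t: 40.5
tcp_pos: [0.4573, 0.2334, 0.1194]
tool_rot: [0.194, 0.981, 0.0, 0.0]
force: [-0.1, -0.2, 0.3]
finger_gap: 0.898
gripper_force: 0.0
```

```bash
python3 st.py;  python3 - <<'E'
from look import *
look(4,[('panel',(.4346,-.0054,-22.5),.044,('pad','table','frame','base_plate'))])
C=[]
for n in('top','side'):
    P=cv2.imread(f'pics/{n}4.png');p=proj(n,[(.435,-.005,.03)])[0].astype(int)
    C.append(cv2.resize(P[p[1]-30:p[1]+30,p[0]-25:p[0]+25],None,fx=8,fy=8,interpolation=cv2.INTER_CUBIC))
cv2.imwrite('pics/ov4.png',np.hstack(C))
E
```

```text
t 40.5 tcp [457.3 233.4 119.4] psi -22.39 zax [ 2.e-04  0.e+00 -1.e+00] F [-0.1 -0.2  0.3] gap 0.898 gf 0.0 q6 -0.93
panel top [436.3   -7.35 -22.78   0.6 ]
panel side [446.62 -29.7  -28.22   3.47]
```

View pics/ov4.png

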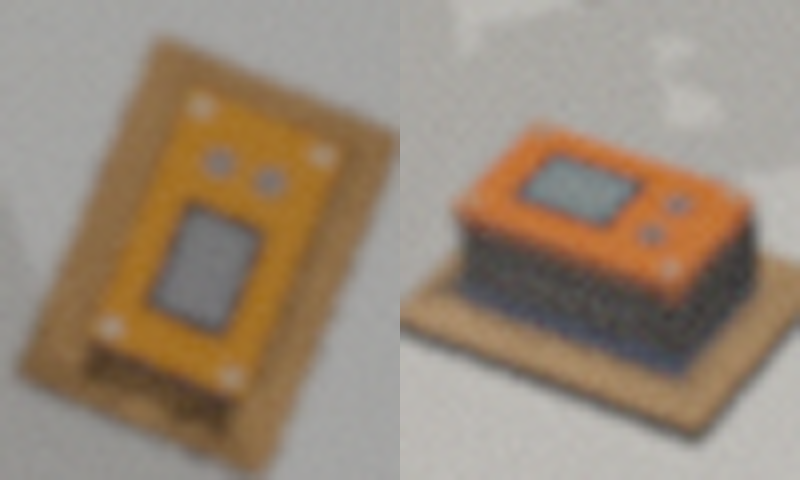

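View pics/top4.png

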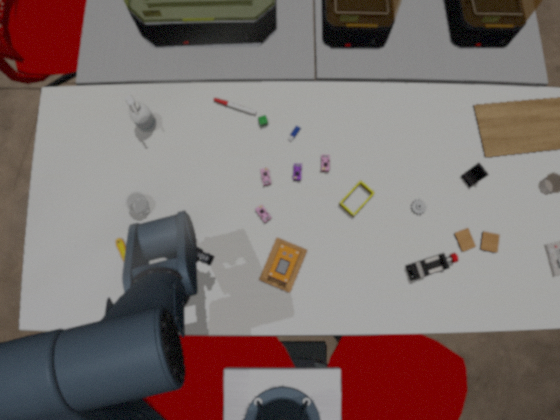

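```bash
python3 - <<'E'
from look import *
a=np.radians(-22.5);u=np.array([np.cos(a),np.sin(a)]);v=np.array([-u[1],u[0]])
c0=np.array([.435,-.006])
def prof(i,z,axis,s,lat,n='top'):
    im=cv2.imread(f'pics/{n}{i}.png')[:,:,::-1].astype(np.float32)
    d,l=(u,v) if axis=='u' else (v,u)
    P=[(*(c0+t*d+q*l),z) for t in s for q in lat]
    m=proj(n,P).astype(np.float32)
    return cv2.remap(im,m[:,0].reshape(len(s),-1),m[:,1].reshape(len(s),-1),cv2.INTER_CUBIC).mean(1)
lat=np.arange(-.016,.017,.002)
for nm,i,z in(('plate',2,.018),('frame',3,.044),('panel',4,.054)):
    for e in(1,-1):
        s=e*np.arange(.034,.0581,.002);p=prof(i,z,'u',s,lat)
        print(nm,'u' if e>0 else '-u');print(' ',*[f'{abs(t*1e3):.0f}:{int(r)}/{int(g)}/{int(b)}' for t,(r,g,b) in zip(s,p)])
lat=np.arange(-.03,.031,.002)
for nm,i,z in(('plate',2,.018),('frame',3,.044),('panel',4,.054)):
    for e in(1,-1):
        s=e*np.arange(.018,.0381,.002);p=prof(i,z,'v',s,lat)
        print(nm,'v' if e>0 else '-v');print(' ',*[f'{abs(t*1e3):.0f}:{int(r)}/{int(g)}/{int(b)}' for t,(r,g,b) in zip(s,p)])
E
```

```text
plate u
  34:36/82/138 36:37/84/139 38:39/86/141 40:44/87/142 42:56/89/139 44:80/93/132 46:108/99/115 48:131/106/95 50:143/112/81 52:148/114/76 54:148/115/75 56:148/115/76 58:149/117/81
plate -u
  34:36/79/133 36:37/80/133 38:38/81/134 40:38/80/133 42:43/78/129 44:59/76/117 46:84/79/97 48:110/88/77 50:126/98/69 52:134/104/69 54:137/107/71 56:139/108/72 58:140/109/72
frame u
  34:27/62/108 36:22/52/92 38:22/43/75 40:26/37/58 42:37/38/47 44:56/50/46 46:79/64/50 48:105/80/57 50:125/95/63 52:135/104/68 54:138/107/71 56:140/112/81 58:145/124/102
frame -u
  34:35/76/129 36:35/70/118 38:38/60/97 40:38/47/69 42:35/37/49 44:37/36/42 46:49/43/41 48:63/50/40 50:75/57/40 52:88/66/42 54:102/78/49 56:116/89/58 58:125/96/63
panel u
  34:163/114/43 36:164/113/39 38:165/114/42 40:165/115/43 42:164/114/42 44:159/112/45 46:151/107/51 48:143/104/58 50:138/104/65 52:138/106/69 54:139/109/74 56:142/117/91 58:148/132/116
panel -u
  34:162/111/36 36:163/113/38 38:165/114/42 40:163/113/41 42:156/107/41 44:139/95/44 46:112/78/47 48:92/67/48 50:88/66/45 52:92/69/44 54:94/71/45 56:101/77/49 58:113/87/57
plate v
[... 240 characters left out ...]
120/100/95 32:135/106/80 34:142/111/75 36:145/113/75 38:146/114/75
frame v
  18:39/74/119 20:33/58/97 22:39/47/71 24:58/50/52 26:84/66/49 28:110/84/56 30:127/97/63 32:136/104/68 34:139/106/69 36:139/107/70 38:139/107/70
frame -v
  18:53/89/137 20:43/79/129 22:37/67/111 24:42/55/85 26:60/55/61 28:85/67/53 30:108/83/57 32:125/96/64 34:136/105/69 36:140/109/71 38:142/110/72
panel v
  18:161/111/40 20:164/113/38 22:163/112/38 24:159/110/40 26:151/106/47 28:143/103/55 30:138/103/63 32:138/105/68 34:138/106/69 36:139/107/70 38:139/107/70
panel -v
  18:155/108/42 20:162/112/39 22:164/113/39 24:162/112/39 26:156/108/41 28:145/101/45 30:135/97/53 32:130/98/61 34:132/101/66 36:137/106/69 38:140/109/71
```

The top view shows the orange panel seated on the stack, centred on the tile. The yellow frame (357,199), gear (419,207) and cup (138,206) are where they were. Edge profiles put plate, frame and panel flush to about 1 to 1.5 mm and the plate about 1 mm from the tile's middle, so I'm handing in.

```bash
python3 -c "
from station import order
print(order.sign_off())"
```

```text
the job is handed in; nothing more can be done
None
```

The controller box is assembled on the walnut tile in the order asked and handed in at about 40 s; I measured the edges flush to about 1–1.5 mm, and the spare frame, gear and cup were not touched.

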